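# Pin the bench lamp's shoe to its rail

### The arm

A 7-joint arm with a two-finger parallel gripper is mounted at the origin on the work surface. World frame = base frame: x ahead of the robot, y to its left, z up, the work surface at z = 0. Lengths are in m, angles in rad, forces in N, time in s.
With the tool pointing down it reaches from about 0.35 to 0.9 m from the base axis. Payload 8.1 kg.
Tool frame: the origin (TCP) lies midway between the tips of the shut fingers; the grasp point (between the pads) lies 19 mm behind it (arm.hold_point_z is the distance from the TCP to the grasp point, in m); z points along the fingers, y is the direction in which the jaws open and shut (so a half turn about z gives the same grasp; the last joint's range is limited). The gripper opens to 92 mm and grips with 3 to 60 N. Pads are 19 mm wide; open, the fingers measure 130 mm over their backs; the gripper's body (75 mm by 190 mm) begins 47 mm behind the grasp point.
Start: joints at [-1.284, 0.434, 0.025, 1.573, -0.012, 1.134, -0.075], TCP at [0.238, 0.578, 0.227] pointing down, gripper open.
Joint ranges: [-2.62, 2.62], [-0.44, 2.09], [-1.27, 1.32], [0.08, 2.57], [-1.32, 4.46], [0.12, 2], [-2.74, 2.74]. Speed limits (rad/s): [2.22, 2.22, 3.01, 3.01, 3.14, 3.14, 3.14].

### API

Orientations are given as a rotation vector (axis times angle).
In Python, from cell import arm gives the robot as it stands.
- The arm moves only by the shell command python3 -m pendant 'ROWS' [FORCE]. ROWS is JSON, a list of rows, each a list of 3 entries, a list of its own where there are three numbers: the shift along the tool's x, y, z in m, then the turn, a rotation vector about the tool's x, y, z in degrees, then the finger opening in m, from 0 to 0.0918. A call has 1 to 10 rows; each row shifts and turns the commanded pose from where the row before left it, along the tool's axes as they then stand; what a row does not reach is not made up. A row lasts 1/8 s, in which the tool goes at most 62.5 mm and 10.7 degrees, less where a joint would pass 70% of its speed; a pose out of reach is approached as far as the arm can. A call with a gripper value outside its range is refused whole. The fingers move at their own pace and stop on an object; FORCE is the grip in N (left out, the last holds). Time passes only in rows, so rows that do not move let the fingers close. It gives the time, the measured TCP pose, the force and the opening at its end, in the units of the state.
- arm.observe(): the state, without advancing time (a new reading comes with each control period).
- arm.get_image(name): name is "scene" or "side" or "wrist"; returns (picture, depth): 400x640x3 uint8, red, green, blue; 400x640 float32, m along the optical axis (not along the pixel's ray), 0 where there is no reading.
- arm.camera_params(name): a dict with "fovy" (degrees; the focal length in pixels is half the picture's height over the tangent of half this angle, whatever the lens; pixels are square), "cx", "cy" (the principal point, pixels), "rvec" (rotation vector, rad) and "tvec" (3), from world to camera coordinates, as OpenCV has them; the wrist camera has in their place "mount" (4x4, takes a point from camera to tool coordinates, whose origin is the TCP and whose axes are the flange's). Camera axes: x right, y down, z forward; pixel columns grow to the right and rows downward; lengths in m; the calibration is good to about 2 mm. A picture is of the moment at which its call begins: read the wrist's pose just before it. camera_params takes no time and is no camera call.
- arm.sign_off(): hands the job in, once; it reports no verdict.
Trained networks look in the newest picture that a camera, given by its name, has taken for a name from the list of things; names that differ only in an ending like _2 or _b are one class to them, and where a whole thing is asked for, a point or a joint stands for the part that bears it (a point fixed in the world has none). Each returns a list of dicts, best first, with "conf" (0 to 1); they miss things now and then, are a little off and sometimes report something else, mostly with a low value. They report only what shows in the picture. A call takes as long as a camera call. They do not tell look-alikes from the thing itself.
- arm.look_for(camera, label): "rect" ([centre column, centre row, width, height] in pixels, round what is visible of it).
- arm.masks_of(camera, label): "pixels" (400x640 bool, what is visible of it) and "rect" ([centre column, centre row, width, height] in pixels, round what is visible of it).
The state is a dict: "clock": time; "joints": joint angles; "dq": joint speeds; "joint_efforts": joint torques, N m; "position": TCP position; "ee_rot": TCP orientation; "force": force on the tool from outside, world axes, zero at the start; "ft_torque": the same for the moment, N m; "width": opening from 0.0 (shut) to 1.0 (fully open).
Only numpy, scipy, OpenCV 4.12 (cv2) and the standard library are available. Lean on these libraries where they do the work, as an engineer would, in place of code of your own. Each camera call takes 0.05 s, during which the arm holds its last target.

### The job

Fix the bench lamp in place on its rail: take the long thumbscrew with the round knurled knob from the rack, put it through the hole in the lamp's sliding shoe, slide the shoe along away from the lamp until its hole lines up with the hidden hole in the rail below, and push the screw through both until its flange sits flush on the shoe, then let go. Feel gently for the hidden hole, never force the screw, and leave everything else where it is.

Things in the scene. Friction and masses are not known exactly. Their poses are not given: they have to be found in the camera images.
- shoe_hole (a point): Centre of the 12 mm hole's mouth on the top face of the lamp shoe, 45.5 mm above the bench. The shoe is a dark steel plate 195 x 68 x 15 mm that slides on the rail; the hole goes straight down through it, 90 mm from its clear end (+x) and 105 mm from its lamp end (-x). Small rivet heads lie 45 mm off along x. x axis: along the rail, away from the lamp; z up.
- shoe (a joint): How far the shoe stands along the rail (m), growing towards the rail's +x, away from the lamp. At 0 its hole is over the rail's origin. Range -0.060 to 0.045; it starts between -0.054 and -0.034. It drags with about 4 N of friction and stays where it is left; the screw held in its hole can drag it.
- lamp_collar (a point): Black collar, 36 mm across, on the shoe's lamp end, 85 mm from the shoe hole; this point is its top centre, 67 mm above the bench. From it a steel gooseneck rises and leans away from the hole to a lamp head 200 mm up and 215 mm from the hole.
- rail: Aluminium rail fixed on the bench, 344 mm long, 60 mm wide, black end caps; origin at bench level, x along the rail, away from the lamp, z up. The shoe runs on it.
- bar_mid (a point): On the flat top (30 mm above the bench, 0.5 mm under the shoe) of the steel nut bar that fills the rail's channel, right over the rail's origin; x as the rail's. The bar does not move. Its one straight 13 mm hole, 23.5 mm deep, on the centre line, is covered by the shoe and not measured: its centre is anywhere from 20 mm to -x to 28 mm to +x of this point and must be felt for with the screw's tip.
- screw_knob (a point): Centre of the knob of the long thumbscrew (the one to use): a steel knurled cylinder 24 mm across, 24 mm high, 70 g give or take a third. Below it a neck 12 mm high, 14 across, then a flange 4 mm thick, 24 across, its underside 28 mm under this point. It starts upright, shank down in one of the rack's three holes, flange on the rack's top. z along the screw, tip to knob.
- screw_tip (a point): Tip of the thumbscrew's shank, on its axis, 64 mm below the knob's centre. The plain push-in shank is 10 mm across, 36 mm long below the flange, the last 6 mm a cone down to 5 mm. More than 60 N between the screw and the rail, shoe or nut bar counts as forcing it. z as for the knob.
- rack_top (a point): Centre of the top face of the wooden screw rack fixed on the bench, 180 x 50 mm and 60 mm high. Its three holes lie in a row along this point's x axis, at -60, 0 and +60 mm; the screws stand in them in any order, so there is least room along x and free room along y. z up.
- wing_screw: Bystander: short screw with two wings for a head, in the rack. Origin under its flange.
- cap_screw: Bystander: short screw with a low round cap 20 mm across, 12 mm high, in the rack. Origin under its flange.
- cup: Bystander: red plastic cup, 80 mm across, 100 mm high. Origin under its foot.
- jar: Bystander: white jar, 56 mm across, 75 mm high. Origin under its foot.
- screwdriver: Bystander: screwdriver lying beyond the rail.
- wrench: Bystander: wrench lying beyond the rack.
- mug: Bystander: white mug, 80 mm across, 95 mm high. Origin under its foot.
- tin: Bystander: small steel tin, 42 mm across, 28 mm high, between rack and rail. Origin under its foot.
Things that resemble listed ones, but are neither listed nor needed, are in the scene too. What is shaped like the part that bears screw_knob but yellow is not meant.

How it is judged:
On the way, in this order (a step that is already met when the one before it is completed fails the run):
1. the screw's tip is in the shoe's hole (horizontal distance between screw_tip and shoe_hole below 0.004 m and z of screw_tip in the frame of shoe_hole below -0.005 m), for 0.2 s.
2. the tip has gone on into the hole in the rail below (horizontal distance between screw_tip and shoe_hole below 0.004 m and z of screw_tip in the frame of shoe_hole below -0.0235 m), for 0.1 s.
At the end, for the whole second after the job is handed in: The thumbscrew stands upright (within 0.1 rad) through the shoe and the rail's hidden hole, its flange within 2 mm of the shoe's top, at rest and released (horizontal distance between screw_tip and shoe_hole below 0.004 m and z of screw_tip in the frame of shoe_hole below -0.034 m and angle between screw_knob's own z axis and vertical below 0.1 rad and linear speed of thumbscrew below 0.02 m/s and contact force between the fingers and thumbscrew below 0.1 N); the robot touches nothing.
It fails at once if the screw is forced: more than 60 N between it and the rail, shoe or nut bar (contact force between thumbscrew and rail above 60 N).
It fails at once if a bystander is moved by more than 30 mm (distance of any of wing_screw, cap_screw, cup, jar, screwdriver, wrench, mug, tin from where it was at the start of the episode above 0.03 m).
It also fails if it takes over 72 s, if anything falls off the work surface, if the arm or the gripper's body presses on something with over 40 N, if the wrist force passes 120 N, or if a joint passes its speed limit or range.

## Working session

There is one attempt and no reset: what is moved stays moved. The work goes in short steps, Python scripts to look and compute and a shell command to move; the robot and the scene stay as the last step left them, time stands still between calls to the robot, and variables do not carry over. Pictures are saved under pics/ and viewed, and the job is handed in when it is done.

```bash
ls; mkdir -p pics; python3 - <<'E'
from cell import arm
import cv2
print(arm.observe())
for n in ["scene","side","wrist"]:
    im,d=arm.get_image(n); cv2.imwrite(f"pics/{n}0.png",im[:,:,::-1]); print(n,arm.camera_params(n))
E
```

```text
pics
{'clock': 0.0, 'joints': array([-1.28360488,  0.43525471,  0.02498681,  1.57409911, -0.01161302,
        1.13397951, -0.07510885]), 'dq': array([ 0.00044309, -0.00023397,  0.00157311, -0.00188026,  0.00049467,
        0.00125898,  0.00065244]), 'joint_efforts': array([-5.65109385e-04, -6.67827201e+01,  9.84249003e-01, -3.14460039e+01,
       -6.06480846e-02,  4.27859975e-02,  1.77134852e-04]), 'position': array([0.23736037, 0.57762425, 0.22592463]), 'ee_rot': array([-6.08529910e-01, -3.08191746e+00,  2.49152740e-03]), 'force': array([0.16214408, 1.14378652, 0.05296253]), 'ft_torque': array([-0.017238  ,  0.03778175,  0.04047403]), 'width': 1.0019929686158102}
scene {'fovy': 54.59147966043823, 'cx': 326.4171160751709, 'cy': 201.3513145568922, 'rvec': array([ 2.06972737,  1.53449888, -0.51125271]), 'tvec': array([-0.0958389 , -0.4385535 ,  1.47826252])}
side {'fovy': 51.81894065384924, 'cx': 314.23866779667856, 'cy': 198.76683420220155, 'rvec': array([ 1.06500797, -2.51254632,  0.90161259]), 'tvec': array([0.38671752, 0.45723833, 0.72527662])}
wrist {'fovy': 61.428266807421394, 'cx': 320.12487114872425, 'cy': 199.48518606688313, 'mount': array([[-6.34916389e-04, -9.53708371e-01, -3.00732340e-01,
         8.18911353e-02],
       [ 9.99999734e-01, -7.13490564e-04,  1.51449301e-04,
        -1.06532492e-03],
       [-3.59008153e-04, -3.00732164e-01,  9.53708570e-01,
        -1.58701701e-01],
       [ 0.00000000e+00,  0.00000000e+00,  0.00000000e+00,
         1.00000000e+00]])}
```

View pics/scene0.png

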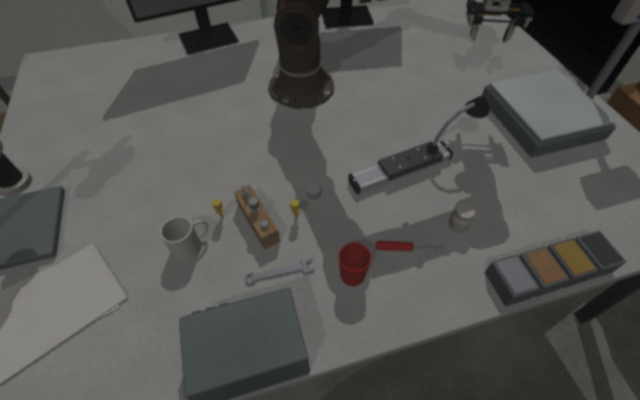

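View pics/side0.png

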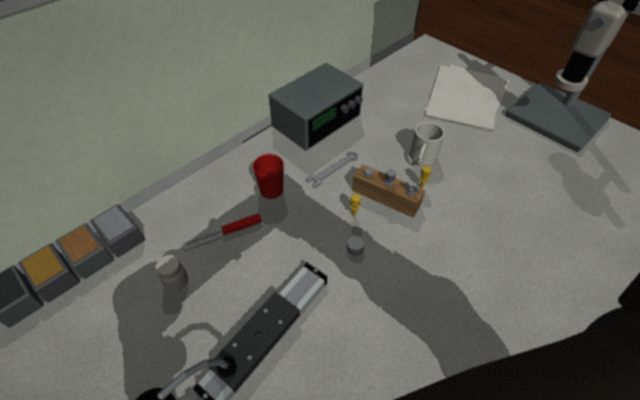

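View pics/wrist0.png

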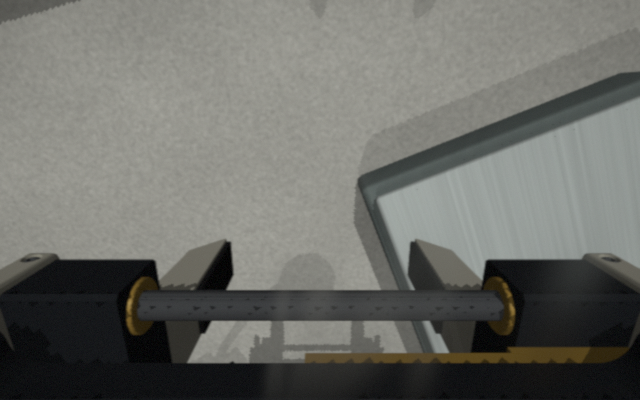

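```bash
cat > h.py <<'E'
from cell import arm
import numpy as np, cv2
from scipy.spatial.transform import Rotation as R
def cam(n,o=None):
    p=arm.camera_params(n); f=200/np.tan(np.radians(p["fovy"])/2)
    K=np.array([[f,0,p["cx"]],[0,f,p["cy"]],[0,0,1]])
    if "mount" in p:
        o=o or arm.observe(); T=np.eye(4); T[:3,:3]=R.from_rotvec(o["ee_rot"]).as_matrix(); T[:3,3]=o["position"]
        M=T@p["mount"]
    else:
        M=np.eye(4); r=R.from_rotvec(p["rvec"]).as_matrix(); M[:3,:3]=r.T; M[:3,3]=-r.T@p["tvec"]
    return K,M
def pts(K,M,d,mask):
    v,u=np.nonzero(mask&(d>0)); z=d[v,u]
    c=np.stack([(u-K[0,2])/K[0,0]*z,(v-K[1,2])/K[1,1]*z,z],1)
    return c@M[:3,:3].T+M[:3,3]
def plane(K,M,u,v,z):
    r=M[:3,:3]@np.array([(u-K[0,2])/K[0,0],(v-K[1,2])/K[1,1],1]); return M[:3,3]+r*(z-M[2,3])/r[2]
def proj(K,M,P):
    c=(np.atleast_2d(P)-M[:3,3])@M[:3,:3]; return (c/c[:,2:])@K.T
E
python3 - <<'E'
from h import *
for n in ["scene","side"]:
    im,d=arm.get_image(n);K,M=cam(n)
    for l in ["screw_knob","wing_screw","cap_screw","shoe","lamp_collar","rail","tin","cup"]:
        for r in arm.masks_of(n,l)[:3]:
            p=pts(K,M,d,r["pixels"])
            print(n,l,round(r["conf"],2),np.round(r["rect"],1),len(p), np.round(np.median(p,0),3) if len(p) else "", np.round(np.percentile(p,[2,98],axis=0),3).tolist() if len(p) else "")
E
```

```text
scene screw_knob 0.51 [217.8 209.1   9.   13.2] 149 [ 0.528 -0.372  0.064] [[0.481, -0.39, -0.0], [0.535, -0.361, 0.078]]
scene screw_knob 0.48 [294.6 209.6   9.2  16.8] 127 [ 0.591 -0.169  0.066] [[0.577, -0.18, 0.015], [0.598, -0.157, 0.078]]
scene wing_screw 0.4 [245.6 192.9  10.8   4.9] 63 [ 0.513 -0.292  0.075] [[0.495, -0.301, 0.062], [0.528, -0.282, 0.09]]
scene cap_screw 0.55 [264.4 222.3  10.4   7.3] 68 [ 0.627 -0.26   0.07 ] [[0.609, -0.271, 0.059], [0.636, -0.249, 0.074]]
scene shoe 0.65 [433.9 139.  107.3  78. ] 1794 [0.497 0.256 0.046] [[0.458, 0.128, 0.022], [0.541, 0.433, 0.197]]
scene shoe 0.38 [257.3 216.9  49.   56.1] 1044 [ 0.6   -0.274  0.059] [[0.487, -0.317, 0.009], [0.659, -0.235, 0.063]]
scene lamp_collar 0.85 [433.2 137.3 114.9  87.4] 2056 [0.495 0.267 0.046] [[0.384, 0.127, 0.001], [0.541, 0.452, 0.197]]
scene rail 0.75 [418.2 144.4 140.5  97.9] 3127 [0.504 0.224 0.043] [[0.421, 0.023, -0.0], [0.551, 0.433, 0.194]]
scene rail 0.28 [433.8 140.1 112.5  79.8] 1973 [0.496 0.261 0.046] [[0.457, 0.126, 0.019], [0.542, 0.435, 0.197]]
scene tin 0.65 [311.9 192.4  16
[... 1265 characters left out ...]
.415, 0.191]]
side lamp_collar 0.29 [171.8 274.   32.6  37.2] 847 [0.725 0.267 0.065] [[0.712, 0.241, 0.006], [0.762, 0.291, 0.079]]
side rail 0.94 [230.8 330.5 194.2 137.6] 6564 [0.487 0.237 0.046] [[0.452, 0.032, 0.011], [0.539, 0.411, 0.19]]
side tin 0.72 [356.6 245.9  17.6  19.3] 272 [ 0.51  -0.09   0.029] [[0.493, -0.112, 0.008], [0.53, -0.075, 0.033]]
side cup 0.75 [270.5 176.6  34.   46.1] 1192 [ 0.794 -0.07   0.066] [[0.761, -0.11, 0.001], [0.906, -0.034, 0.102]]
side cup 0.3 [426.6 142.8  36.2  47.5] 1193 [ 0.588 -0.457  0.064] [[0.553, -0.533, 0.002], [0.637, -0.409, 0.097]]
side cup 0.24 [226.1 228.2  72.8  27.3] 406 [0.751 0.066 0.022] [[0.731, 0.02, 0.008], [0.794, 0.17, 0.029]]
```

```bash
python3 - <<'E'
from h import *
o=arm.observe(); print(np.round(R.from_rotvec(o["ee_rot"]).as_matrix(),3))
for n in ["scene","side"]:
    im,d=arm.get_image(n);K,M=cam(n)
    m=np.ones(d.shape,bool); p=pts(K,M,d,m)
    a=p[(p[:,2]>.04)&(p[:,2]<.05)&(p[:,0]>.42)&(p[:,0]<.58)&(p[:,1]>.0)&(p[:,1]<.4)].astype(np.float32)
    print(n,"shoe",cv2.minAreaRect(a[:,:2].copy()),len(a))
    a=p[(p[:,2]>.018)&(p[:,2]<.06)&(p[:,0]>.42)&(p[:,0]<.58)&(p[:,1]>.0)&(p[:,1]<.4)].astype(np.float32)
    print(n,"rail",cv2.minAreaRect(a[:,:2].copy()),len(a))
    a=p[(p[:,2]>.053)&(p[:,2]<.064)&(p[:,0]>.45)&(p[:,0]<.68)&(p[:,1]>-.34)&(p[:,1]<-.2)].astype(np.float32)
    print(n,"rack",cv2.minAreaRect(a[:,:2].copy()),len(a))
    a=p[(p[:,2]>.08)&(p[:,0]>.5)&(p[:,0]<.6)&(p[:,1]>-.32)&(p[:,1]<-.2)]; print(a.mean(0),a.max(0),a.min(0))
    s=cv2.resize(im[:,:,::-1],None,fx=1,fy=1); 
    b=im[100:200,220:320] if n=="scene" else im[140:240,340:440]
    b=im[160:260,200:320] if n=="scene" else im[150:250,340:460]
    cv2.imwrite(f"pics/{n}_rack.png",cv2.resize(b[:,:,::-1],None,fx=6,fy=6,interpolation=2))
E
```

```text
[[-0.925  0.38   0.   ]
 [ 0.38   0.925  0.   ]
 [ 0.     0.    -1.   ]]
scene shoe ((0.4971187114715576, 0.22064697742462158), (0.07293234765529633, 0.1964768022298813), 8.107558250427246) 997
scene rail ((0.5013328790664673, 0.19106464087963104), (0.07293234765529633, 0.3458860516548157), 8.107558250427246) 2079
scene rack ((0.5658408403396606, -0.276337206363678), (0.18512603640556335, 0.05038999393582344), 14.386737823486328) 815
[ 0.56139487 -0.27814994  0.09394983] [ 0.57922853 -0.26359718  0.10376912] [ 0.50039116 -0.29411889  0.08001991]
side shoe ((0.492698073387146, 0.24263551831245422), (0.0699496939778328, 0.23803496360778809), 8.031255722045898) 2988
side rail ((0.49963489174842834, 0.1922343373298645), (0.07033990323543549, 0.34389057755470276), 8.174121856689453) 5376
side rack ((0.5653806328773499, -0.27444517612457275), (0.18098358809947968, 0.05623779818415642), 15.52591609954834) 900
[ 0.55153596 -0.27444875  0.09328828] [ 0.57717059 -0.26097382  0.10555591] [ 0.5000574  -0.29184859  0.08011271]
```

View pics/side_rack.png

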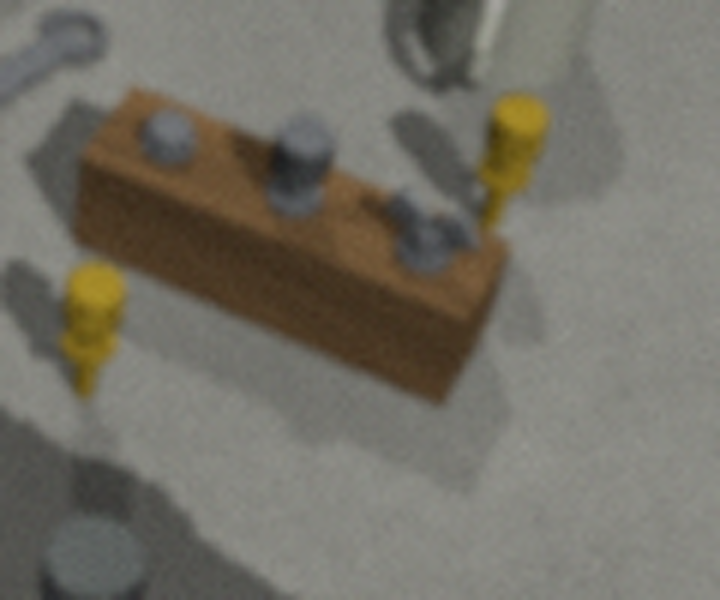

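```bash
cat >> h.py <<'E'
def plan(target,xang,n,o=None,start=None):
    """n equal rows to world target pos with tool x azimuth xang (deg), tool down. prints rows"""
    o=o or arm.observe(); r=R.from_rotvec(o["ee_rot"]); p=np.array(o["position"] if start is None else start[0],float)
    m=r.as_matrix(); a0=np.degrees(np.arctan2(m[1,0],m[0,0])) if start is None else start[1]
    da=(xang-a0+180)%360-180; dp=(np.array(target)-p)/n
    print("turn",da,"step mm",np.linalg.norm(dp)*1e3)
    for i in range(n):
        a=np.radians(a0+da*i/n); x=np.array([np.cos(a),np.sin(a),0]); y=np.array([np.sin(a),-np.cos(a),0])
        print("[%.4f,%.4f,%.4f] turn %.2f"%(dp@x,dp@y,-dp[2],-da/n))
E
python3 - <<'E'
from h import *
plan([.5655,-.2755,.22],15,18,start=([.237,.578,.346],157.7))
E
python3 -m pendant '[[[0,0,-0.06],[0,0,0],0.09],[[0,0,-0.06],[0,0,0],0.09]]'
```

```text
turn -142.7 step mm 51.28745243992704
[-0.0349,-0.0369,0.0070] turn 7.93
[-0.0396,-0.0318,0.0070] turn 7.93
[-0.0436,-0.0260,0.0070] turn 7.93
[-0.0468,-0.0197,0.0070] turn 7.93
[-0.0491,-0.0131,0.0070] turn 7.93
[-0.0504,-0.0062,0.0070] turn 7.93
[-0.0508,0.0008,0.0070] turn 7.93
[-0.0502,0.0078,0.0070] turn 7.93
[-0.0486,0.0147,0.0070] turn 7.93
[-0.0462,0.0212,0.0070] turn 7.93
[-0.0428,0.0274,0.0070] turn 7.93
[-0.0386,0.0330,0.0070] turn 7.93
[-0.0337,0.0380,0.0070] turn 7.93
[-0.0281,0.0423,0.0070] turn 7.93
[-0.0220,0.0458,0.0070] turn 7.93
[-0.0155,0.0484,0.0070] turn 7.93
[-0.0087,0.0501,0.0070] turn 7.93
[-0.0017,0.0508,0.0070] turn 7.93
clock: 1.4
position: [0.2374, 0.5777, 0.3478]
ee_rot: [-0.609, -3.082, 0.002]
force: [0.6, 1.9, -0.2]
width: 0.982
```

```bash
python3 -m pendant '[[[-0.035,-0.037,0],[0,0,7.9],0.06],[[-0.04,-0.032,0],[0,0,7.9],0.06],[[-0.044,-0.026,0],[0,0,7.9],0.06],[[-0.047,-0.02,0],[0,0,7.9],0.06],[[-0.049,-0.013,0],[0,0,7.9],0.06],[[-0.05,-0.006,0],[0,0,7.9],0.06],[[-0.051,0.001,0],[0,0,7.9],0.06],[[-0.05,0.008,0],[0,0,7.9],0.06],[[-0.049,0.015,0],[0,0,7.9],0.06],[[-0.046,0.021,0],[0,0,7.9],0.06]]'
python3 - <<'E'
from h import *
plan([.5655,-.2755,.22],15,9)
E
```

```text
clock: 2.65
position: [0.4222, 0.1022, 0.347]
ee_rot: [-2.434, -1.986, -0.002]
force: [0.1, 0.8, 0.4]
width: 0.653
turn -63.408174397656055 step mm 47.049422461973926
[-0.0379,0.0240,0.0141] turn 7.05
[-0.0347,0.0285,0.0141] turn 7.05
[-0.0309,0.0325,0.0141] turn 7.05
[-0.0267,0.0361,0.0141] turn 7.05
[-0.0221,0.0391,0.0141] turn 7.05
[-0.0171,0.0415,0.0141] turn 7.05
[-0.0119,0.0433,0.0141] turn 7.05
[-0.0065,0.0444,0.0141] turn 7.05
[-0.0010,0.0449,0.0141] turn 7.05
```

```bash
python3 -m pendant '[[[-0.038,0.024,0.014],[0,0,7],0.06],[[-0.035,0.029,0.014],[0,0,7],0.06],[[-0.031,0.033,0.014],[0,0,7],0.06],[[-0.027,0.036,0.014],[0,0,7],0.06],[[-0.022,0.039,0.014],[0,0,7],0.06],[[-0.017,0.042,0.014],[0,0,7],0.06],[[-0.012,0.043,0.014],[0,0,7],0.06],[[-0.007,0.044,0.014],[0,0,7],0.06],[[-0.001,0.045,0.014],[0,0,7.4],0.06],[[0,0,0],[0,0,0],0.06]]'
python3 - <<'E'
from h import *
o=arm.observe(); im,d=arm.get_image("wrist"); cv2.imwrite("pics/w1.png",im[:,:,::-1]); np.save("w1d.npy",d)
K,M=cam("wrist",o); p=pts(K,M,d,np.ones(d.shape,bool)); print(o["position"],o["joints"])
a=p[(p[:,2]>.08)&(p[:,2]<.106)&(abs(p[:,0]-.566)<.04)&(abs(p[:,1]+.275)<.05)]; t=a[a[:,2]>.096]
print(len(a),a.mean(0),len(t),t.mean(0),cv2.minEnclosingCircle(t[:,:2].astype(np.float32)))
E
```

```text
clock: 3.9
position: [0.5673, -0.2772, 0.2192]
ee_rot: [3.113, 0.408, -0.004]
force: [-0.6, -0.1, -0.6]
width: 0.654
[ 0.56725991 -0.27723497  0.21923761] [-0.16399976  0.55067613  0.83858474  1.61087005 -0.43146079  1.1773817
 -0.54015155]
727 [ 0.56633098 -0.27556945  0.09814967] 602 [ 0.5655439  -0.27567825  0.10029276] ((0.5647982358932495, -0.27580487728118896), 0.012655318714678288)
```

View pics/w1.png

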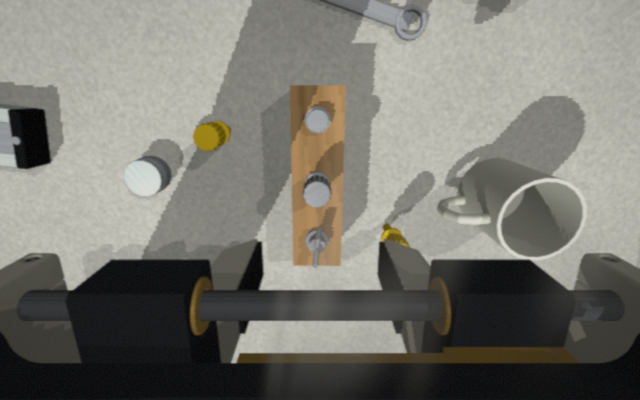

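```bash
python3 -m pendant '[[[-0.002,-0.002,0.045],[0,0,0],0.06],[[0,0,0.045],[0,0,0],0.06],[[0,0,0.03],[0,0,0],0.06],[[0,0,0.02],[0,0,0],0.06],[[0,0,0.009],[0,0,0],0.06],[[0,0,0],[0,0,0],0.06]]' 20
python3 - <<'E'
from h import *
o=arm.observe(); im,d=arm.get_image("wrist"); cv2.imwrite("pics/w2.png",im[:,:,::-1])
im,d=arm.get_image("side"); cv2.imwrite("pics/s2.png",cv2.resize(im[110:250,300:500,::-1],None,fx=4,fy=4,interpolation=2))
print(o)
E
```

```text
clock: 4.7
position: [0.5658, -0.2723, 0.0721]
ee_rot: [3.114, 0.418, 0.001]
force: [0.8, 0.1, 0.7]
width: 0.654
{'clock': 4.7, 'joints': array([-0.09794631,  0.69342085,  0.72212478,  1.76738951, -0.56951764,
        0.90097449, -0.42821072]), 'dq': array([-0.00014924, -0.01183791,  0.01332518, -0.01445254,  0.0029734 ,
        0.00703608, -0.0040574 ]), 'joint_efforts': array([-5.32008859e-02, -6.70205998e+01,  1.46625987e+01, -2.24806237e+01,
       -1.62931625e-01, -1.58005860e-01,  8.86471756e-02]), 'position': array([ 0.56583666, -0.27227694,  0.07211188]), 'ee_rot': array([3.11361461e+00, 4.18075750e-01, 7.70235955e-04]), 'force': array([0.75862274, 0.14920216, 0.71314083]), 'ft_torque': array([-0.05951416,  0.20492768,  0.02356489]), 'width': 0.6543977055776243}
```

View pics/w2.png

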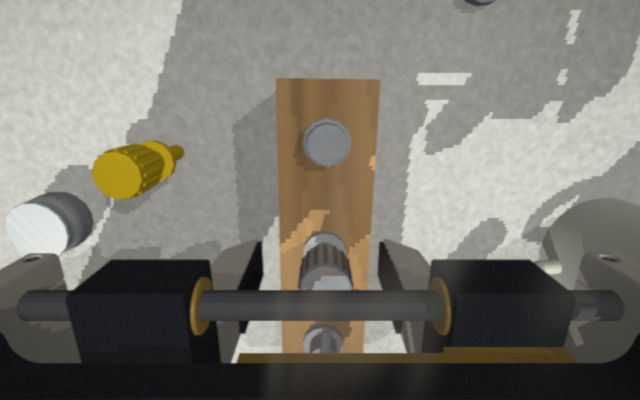

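View pics/s2.png

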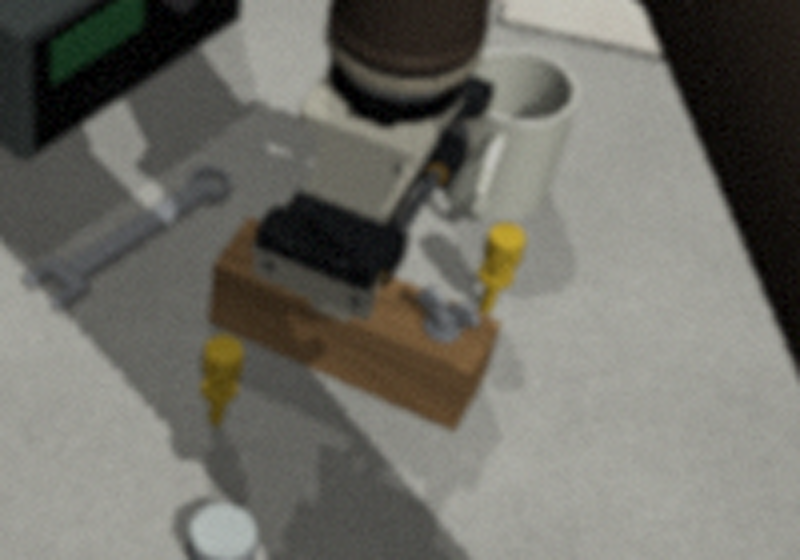

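```bash
python3 -m pendant '[[[-0.0015,0.003,0.002],[0,0,0],0.06],[[0,0,0],[0,0,0],0.05],[[0,0,0],[0,0,0],0.05]]' 20
```

```text
clock: 5.18
position: [0.5649, -0.2758, 0.0699]
ee_rot: [3.114, 0.417, 0.0]
force: [1.0, -0.9, -0.0]
width: 0.551
```

```bash
python3 -m pendant '[[[0,0,0],[0,0,0],0.03],[[0,0,0],[0,0,0],0.02],[[0,0,0],[0,0,0],0.01],[[0,0,0],[0,0,0],0.01],[[0,0,0],[0,0,0],0.01],[[0,0,0],[0,0,0],0.01]]' 25
```

```text
clock: 5.92
position: [0.5649, -0.2757, 0.0697]
ee_rot: [-3.114, -0.417, 0.0]
force: [-0.2, -0.2, 0.2]
width: 0.25
```

```bash
python3 -m pendant '[[[0,0,-0.02],[0,0,0],0.01],[[0,0,-0.03],[0,0,0],0.01],[[0,0,-0.05],[0,0,0],0.01],[[0,0,-0.03],[0,0,0],0.01],[[0,0,0],[0,0,0],0.01]]'
python3 - <<'E'
from h import *
o=arm.observe(); im,d=arm.get_image("side");K,M=cam("side"); cv2.imwrite("pics/s3.png",cv2.resize(im[70:210,300:500,::-1],None,fx=4,fy=4,interpolation=2))
print(o["position"],o["force"])
for t in [.083,.045]: print(proj(K,M,o["position"]+[0,0,.019-t+.028 if 0 else 0]))
im,d=arm.get_image("scene"); cv2.imwrite("pics/c3.png",cv2.resize(im[130:270,180:380,::-1],None,fx=4,fy=4,interpolation=2))
plan([.498,.20,.20],98,12)
E
```

```text
clock: 6.55
position: [0.566, -0.277, 0.2036]
ee_rot: [3.111, 0.416, 0.008]
force: [-0.1, 0.6, -1.7]
width: 0.255
[ 0.56597772 -0.27704604  0.20358461] [-0.05374864  0.5776619  -1.69219656]
[[397.5238867  140.55928685   1.        ]]
[[397.5238867  140.55928685   1.        ]]
turn 82.7347747262155 step mm 40.02244588578396
[0.0051,-0.0397,0.0000] turn -6.89
[0.0098,-0.0388,0.0000] turn -6.89
[0.0144,-0.0373,0.0000] turn -6.89
[0.0188,-0.0354,0.0000] turn -6.89
[0.0229,-0.0328,0.0000] turn -6.89
[0.0266,-0.0299,0.0000] turn -6.89
[0.0300,-0.0264,0.0000] turn -6.89
[0.0330,-0.0227,0.0000] turn -6.89
[0.0355,-0.0185,0.0000] turn -6.89
[0.0374,-0.0141,0.0000] turn -6.89
[0.0389,-0.0095,0.0000] turn -6.89
[0.0397,-0.0048,0.0000] turn -6.89
```

View pics/s3.png

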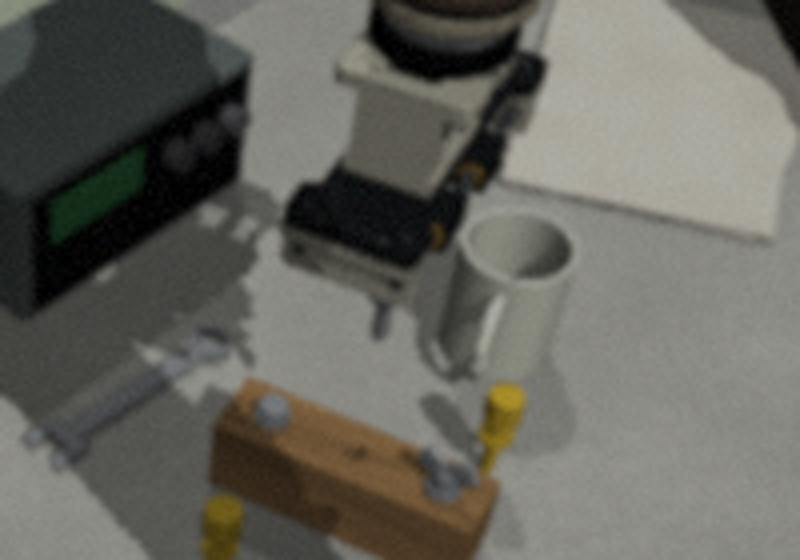

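View pics/c3.png

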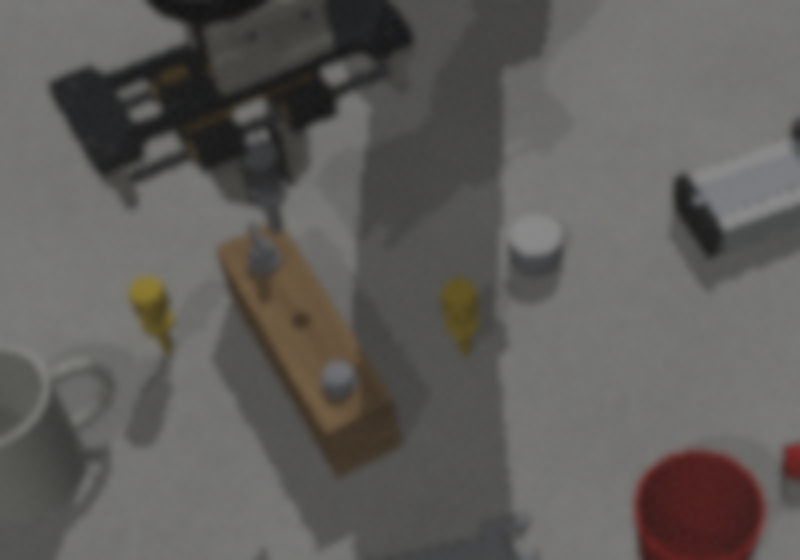

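```bash
python3 - <<'E'
from h import *
plan([.508,.142,.20],98,11)
E
```

```text
turn 82.7347747262155 step mm 38.31329599058259
[0.0050,-0.0380,0.0000] turn -7.52
[0.0099,-0.0370,0.0000] turn -7.52
[0.0147,-0.0354,0.0000] turn -7.52
[0.0192,-0.0332,0.0000] turn -7.52
[0.0234,-0.0304,0.0000] turn -7.52
[0.0272,-0.0270,0.0000] turn -7.52
[0.0305,-0.0232,0.0000] turn -7.52
[0.0332,-0.0191,0.0000] turn -7.52
[0.0354,-0.0145,0.0000] turn -7.52
[0.0370,-0.0098,0.0000] turn -7.52
[0.0380,-0.0048,0.0000] turn -7.52
```

```bash
python3 -m pendant '[[[0.005,-0.038,0],[0,0,-7.5],0.01],[[0.01,-0.037,0],[0,0,-7.5],0.01],[[0.015,-0.035,0],[0,0,-7.5],0.01],[[0.019,-0.033,0],[0,0,-7.5],0.01],[[0.023,-0.03,0],[0,0,-7.5],0.01],[[0.027,-0.027,0],[0,0,-7.5],0.01],[[0.031,-0.023,0],[0,0,-7.5],0.01],[[0.033,-0.019,0],[0,0,-7.5],0.01],[[0.035,-0.015,0],[0,0,-7.5],0.01],[[0.037,-0.01,0],[0,0,-7.5],0.01]]'
python3 -m pendant '[[[0.038,-0.005,0],[0,0,-7.5],0.01],[[0,0,0],[0,0,0],0.01],[[0,0,0],[0,0,0],0.01]]'
cat > look.py <<'E'
from h import *
import sys
t=sys.argv[1]
o=arm.observe(); im,d=arm.get_image("wrist"); cv2.imwrite(f"pics/{t}.png",im[:,:,::-1]); np.savez(f"{t}.npz",im=im,d=d,p=o["position"],r=o["ee_rot"])
print(o["position"],o["force"],o["width"], o["joints"])
E
python3 look.py w4
```

```text
clock: 7.9
position: [0.5127, 0.1037, 0.1988]
ee_rot: [-2.211, -2.231, 0.003]
force: [-0.1, -0.5, -0.7]
width: 0.254
clock: 8.28
position: [0.5082, 0.1399, 0.199]
ee_rot: [-2.067, -2.365, 0.003]
force: [0.2, -0.3, -1.7]
width: 0.252
[0.5082243  0.13993901 0.19904201] [ 0.23241239 -0.28310017 -1.72807966] 0.25225655225279137 [-0.71674108  0.31419335  0.44774302  1.87404196 -0.15988742  0.99013161
 -0.06553663]
```

View pics/w4.png

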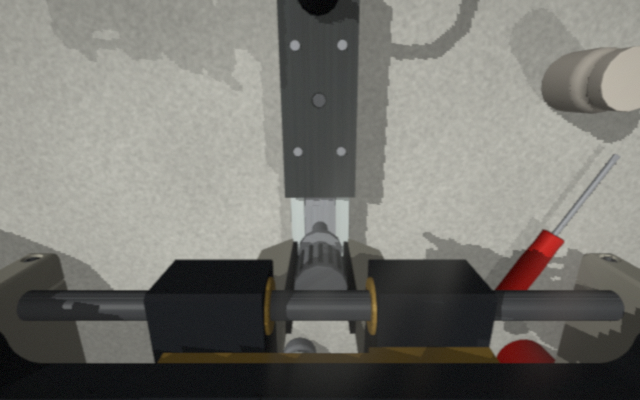

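```bash
cat > hole.py <<'E'
from h import *
import sys
t=sys.argv[1]; z=np.load(t+".npz"); o=dict(position=z["p"],ee_rot=z["r"]); K,M=cam("wrist",o)
g=cv2.cvtColor(z["im"],cv2.COLOR_RGB2GRAY)
x0,y0,x1,y1=map(int,sys.argv[2:6])
cv2.imwrite(f"pics/{t}_z.png",cv2.resize(z["im"][y0:y1,x0:x1,::-1],None,fx=5,fy=5,interpolation=2))
E
python3 hole.py w4 270 10 370 130
python3 - <<'E'
from h import *
z=np.load("w4.npz"); o=dict(position=z["p"],ee_rot=z["r"]); K,M=cam("wrist",o)
f=lambda u,v:np.round(plane(K,M,u,v,.0455),4)
h=f(319,100); print("hole",h)
for uv in [(294.5,45.5),(342,45),(297.5,151.5),(341,151.5)]: print(f(*uv),f(*uv)-h)
print("edge",f(285,196),f(355,196))
print("proj tip/flange",proj(K,M,z["p"]+[0,0,.019-.064]),proj(K,M,z["p"]+[0,0,.019+.012]))
p=pts(K,M,z["d"],np.ones(z["d"].shape,bool)); a=p[(abs(p[:,2]-.0455)<.006)&(p[:,1]>.05)&(abs(p[:,0]-.5)<.08)]; print(np.median(a,0),cv2.minAreaRect(a[:,:2].astype(np.float32)))
E
```

```text
hole [0.4963 0.2142 0.0455]
[0.4698 0.2555 0.0455] [-0.0265  0.0413  0.    ]
[0.5098 0.2612 0.0455] [0.0135 0.047  0.    ]
[0.4826 0.166  0.0455] [-0.0137 -0.0482  0.    ]
[0.5227 0.1714 0.0455] [ 0.0264 -0.0428  0.    ]
edge [0.4755 0.1213 0.0455] [0.5427 0.1304 0.0455]
proj tip/flange [[321.31600382 223.98226685   1.        ]] [[321.71250081 288.88350745   1.        ]]
[0.49695836 0.21716089 0.04622685] ((0.49715858697891235, 0.2083236575126648), (0.0682588741183281, 0.16989606618881226), 8.107649803161621)
```

View pics/w4_z.png

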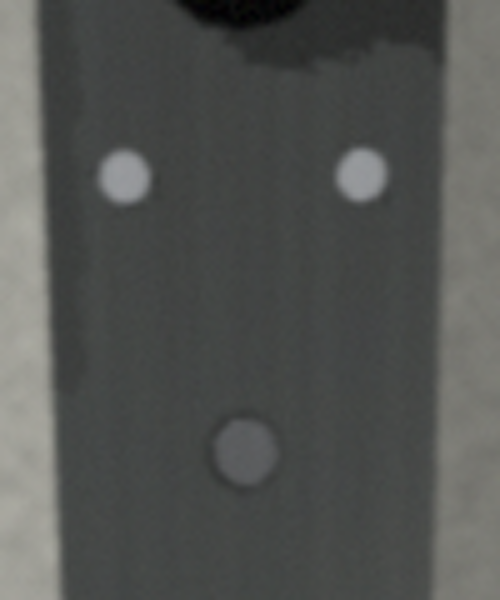

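```bash
python3 -m pendant '[[[0.04,-0.001,0.02],[0,0,0],0.01],[[0.035,-0.001,0.03],[0,0,0],0.01],[[0,0,0.03],[0,0,0],0.01],[[0,0,0.014],[0,0,0],0.01],[[0,0,0],[0,0,0],0.01],[[0,0,0],[0,0,0],0.01]]'
python3 look.py w5; python3 hole.py w5 260 150 380 270
python3 - <<'E'
from h import *
im,d=arm.get_image("side"); cv2.imwrite("pics/s5.png",im[:,:,::-1])
z=np.load("w5.npz"); o=dict(position=z["p"],ee_rot=z["r"]); K,M=cam("wrist",o)
print("tip",proj(K,M,z["p"]+[0,0,.019-.064]), "hole",proj(K,M,[.4963,.2142,.0455]))
E
```

```text
clock: 9.07
position: [0.4976, 0.2141, 0.1068]
ee_rot: [2.067, 2.364, 0.002]
force: [-0.1, 0.1, -0.5]
width: 0.248
[0.4975635  0.21413995 0.10676217] [-0.07627861  0.13410292 -0.50388466] 0.24774219998765434 [-0.78691389  0.44912765  0.38252588  1.94075905 -0.22954088  0.79209272
 -0.14296992]
tip [[321.10682816 224.0659822    1.        ]] hole [[319.20821046 215.11578586   1.        ]]
```

View pics/w5_z.png

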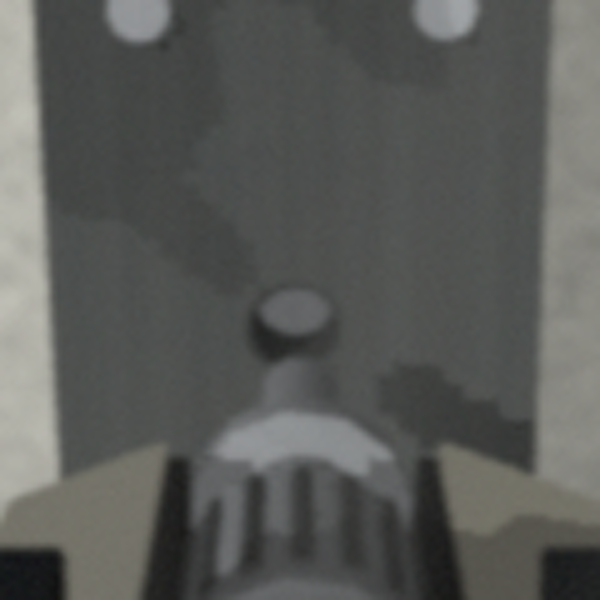

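View pics/s5.png

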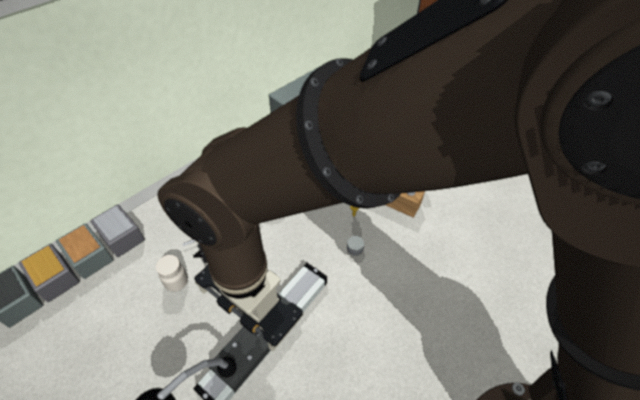

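```bash
python3 -m pendant '[[[0,-0.001,0.008],[0,0,0],0.01],[[0,0,0.006],[0,0,0],0.01],[[0,0,0.004],[0,0,0],0.01],[[0,0,0],[0,0,0],0.01],[[0,0,0],[0,0,0],0.01]]'
python3 look.py w6; python3 hole.py w6 260 150 380 270
```

```text
clock: 9.8
position: [0.4957, 0.2146, 0.0878]
ee_rot: [2.066, 2.367, 0.0]
force: [0.3, -0.2, -0.7]
width: 0.257
[0.49574013 0.21459923 0.08778565] [ 0.34024133 -0.19205219 -0.70403112] 0.25682975524030266 [-0.77848434  0.47454198  0.36988316  1.95895077 -0.24448783  0.75087354
 -0.13059433]
```

View pics/w6_z.png

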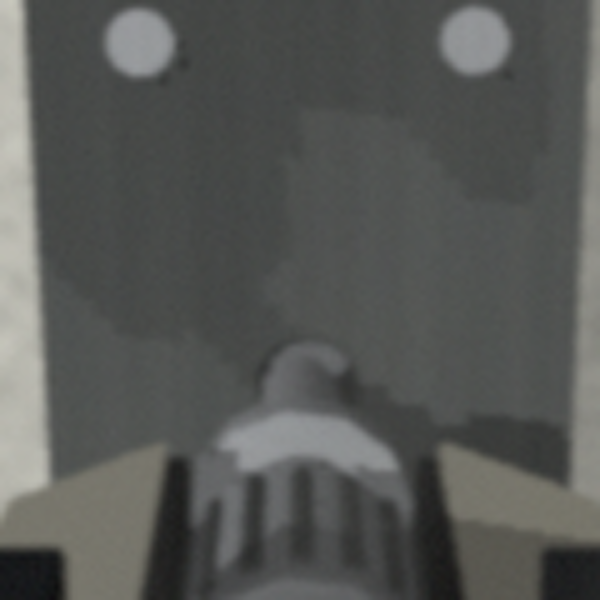

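```bash
python3 -m pendant '[[[0,0.0003,0.002],[0,0,0],0.01],[[0,0,0.002],[0,0,0],0.01],[[0,0,0],[0,0,0],0.01],[[0,0,0],[0,0,0],0.01]]'
```

```text
clock: 10.35
position: [0.4959, 0.2146, 0.0837]
ee_rot: [-2.066, -2.367, 0.0]
force: [0.7, -0.1, -0.2]
width: 0.25
```

```bash
python3 -m pendant '[[[0,0,0.002],[0,0,0],0.01],[[0,0,0.001],[0,0,0],0.01],[[0,0,0],[0,0,0],0.01],[[0,0,0],[0,0,0],0.01]]'; python3 look.py w7; python3 hole.py w7 260 150 380 270
```

```text
clock: 10.85
position: [0.4959, 0.2146, 0.0807]
ee_rot: [-2.066, -2.367, 0.0]
force: [-0.5, 0.2, -0.8]
width: 0.254
[0.49591738 0.2146223  0.08071781] [-0.53635583  0.24217436 -0.84774495] 0.2538930027078894 [-0.77405469  0.48509668  0.36490395  1.96387814 -0.25048712  0.73594015
 -0.12530077]
```

View pics/w7_z.png

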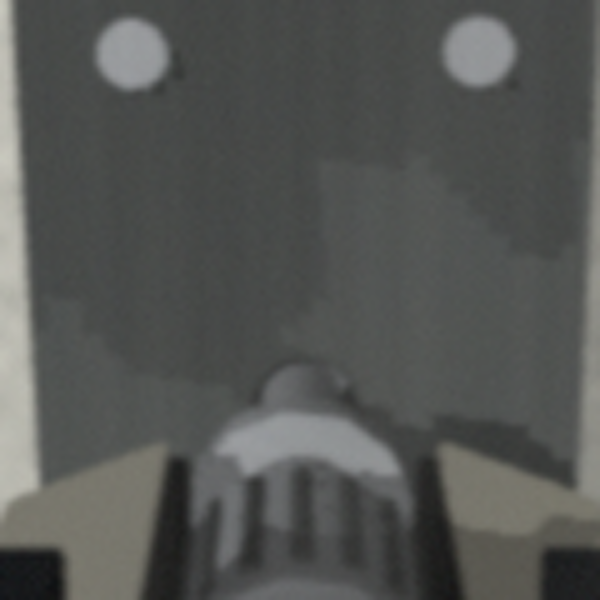

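```bash
python3 -m pendant '[[[0,0,0.002],[0,0,0],0.01],[[0,0,0.001],[0,0,0],0.01],[[0,0,0.001],[0,0,0],0.01],[[0,0,0],[0,0,0],0.01]]'; python3 -m pendant '[[[0,0,0.001],[0,0,0],0.01],[[0,0,0.0],[0,0,0],0.01],[[0,0,0],[0,0,0],0.01]]'
```

```text
clock: 11.4
position: [0.4959, 0.2146, 0.0767]
ee_rot: [2.066, 2.367, 0.0]
force: [0.5, -0.6, -1.4]
width: 0.257
clock: 11.78
position: [0.4959, 0.2146, 0.0757]
ee_rot: [-2.066, -2.367, 0.0]
force: [0.2, -0.6, -1.5]
width: 0.253
```

```bash
python3 -m pendant '[[[0,0,0.0005],[0,0,0],0.01],[[0,0,0.0005],[0,0,0],0.01],[[0,0,0],[0,0,0],0.01]]'; python3 -m pendant '[[[0,0,0.0005],[0,0,0],0.01],[[0,0,0.0],[0,0,0],0.01],[[0,0,0],[0,0,0],0.01]]'
```

```text
clock: 12.15
position: [0.4962, 0.2148, 0.0753]
ee_rot: [-2.066, -2.367, -0.001]
force: [-0.9, -0.3, 6.3]
width: 0.253
clock: 12.52
position: [0.4963, 0.2149, 0.0751]
ee_rot: [-2.066, -2.367, -0.002]
force: [-2.3, -0.4, 9.5]
width: 0.254
```

```bash
python3 -m pendant '[[[0,0,-0.0005],[0,0,0],0.01],[[-0.001,0,0],[0,0,0],0.01],[[-0.0015,0,0],[0,0,0],0.01],[[-0.0015,0,0],[0,0,0],0.01],[[0,0,0],[0,0,0],0.01],[[0,0,0],[0,0,0],0.01]]' 55
```

```text
clock: 13.28
position: [0.4967, 0.2121, 0.0753]
ee_rot: [-2.065, -2.367, -0.003]
force: [-1.9, 4.4, 5.7]
width: 0.253
```

```bash
python3 -m pendant '[[[-0.001,0,0],[0,0,0],0.01],[[-0.0015,0,0],[0,0,0],0.01],[[-0.0015,0,0],[0,0,0],0.01],[[-0.001,0,0],[0,0,0],0.01],[[0,0,0],[0,0,0],0.01]]'; python3 look.py w8; python3 hole.py w8 260 150 380 270
```

```text
clock: 13.9
position: [0.4974, 0.2079, 0.0753]
ee_rot: [-2.064, -2.367, -0.004]
force: [-1.0, 6.4, 5.1]
width: 0.248
[0.49742772 0.20790832 0.07532693] [-1.02176314  6.35458218  5.10222931] 0.24789355186663206 [-0.75609106  0.49008963  0.35883211  1.97269677 -0.25653591  0.71989114
 -0.10536021]
```

View pics/w8_z.png

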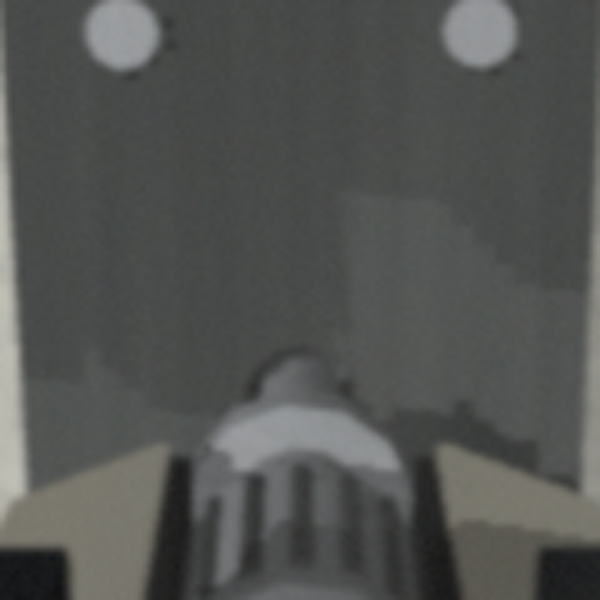

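```bash
cat > riv.py <<'E'
from h import *
import sys
t=sys.argv[1]; z=np.load(t+".npz"); o=dict(position=z["p"],ee_rot=z["r"]); K,M=cam("wrist",o)
g=cv2.cvtColor(z["im"],cv2.COLOR_RGB2GRAY)
b=((g>100)).astype(np.uint8); b[250:]=0; b[:, :240]=0; b[:,400:]=0
n,l,s,c=cv2.connectedComponentsWithStats(b)
P=[]
for i in range(1,n):
    w,h,a=s[i,2],s[i,3],s[i,4]
    if 40<a<400 and max(w,h)<1.4*min(w,h) and a>.65*w*h and c[i][1]<200:
        p=plane(K,M,*c[i],.0465); P.append(p); print(np.round(c[i],1),a,np.round(p,4))
rx=np.array([.141,-.990]); 
if len(P)>=2:
    m=np.mean(P[:2],0)[:2]; h=m+.045*rx; print("hole from rivets",h,"tcp-hole along rail, across:",(z["p"][:2]-h)@rx,(z["p"][:2]-h)@[.99,.141])
R_=R.from_rotvec(z["r"]).as_matrix(); print("tool z",np.round(R_[:,2],4))
E
for t in w5 w6 w7 w8; do python3 riv.py $t; done
```

```text
[348.9 151.1] 139 [0.5096 0.2612 0.0465]
[287.1 151.7] 130 [0.4697 0.2554 0.0465]
hole from rivets [0.49598003 0.21375564] tcp-hole along rail, across: -0.000157200711125721 0.001621820065041387
tool z [ 1.4e-03  6.0e-04 -1.0e+00]
[354.5 157.7] 158 [0.5095 0.261  0.0465]
[287.4 158. ] 157 [0.4697 0.2554 0.0465]
hole from rivets [0.49596502 0.21366248] tcp-hole along rail, across: -0.0009590934666915554 -9.055914982830414e-05
tool z [ 1.e-04  0.e+00 -1.e+00]
[285.9 160.3] 171 [0.4696 0.2554 0.0465]
[355.3 159.7] 169 [0.5095 0.2612 0.0465]
hole from rivets [0.49589847 0.21371653] tcp-hole along rail, across: -0.0008940374488463289 0.00014643726450118316
tool z [-0. -0. -1.]
[283.9 156. ] 181 [0.4702 0.2521 0.0465]
[355.4 155.7] 178 [0.5099 0.2577 0.0465]
hole from rivets [0.49639551 0.21033268] tcp-hole along rail, across: 0.0025456652556960025 0.0006800576010095458
tool z [ 0.0011  0.0027 -1.    ]
```

```bash
python3 -m pendant '[[[-0.001,0,0],[0,0,0],0.01],[[-0.0015,0,0],[0,0,0],0.01],[[-0.0015,0,0],[0,0,0],0.01],[[-0.001,0,0],[0,0,0],0.01],[[0,0,0],[0,0,0],0.01]]'; python3 look.py w9; python3 riv.py w9;python3 hole.py w9 260 150 380 270
```

```text
clock: 14.58
position: [0.4981, 0.2029, 0.0753]
ee_rot: [-2.064, -2.367, -0.004]
force: [-1.3, 6.5, 5.4]
width: 0.245
[0.4981208  0.2029462  0.07530956] [-1.26250029  6.45684805  5.35556812] 0.24535354884892183 [-0.74763801  0.48848084  0.35886629  1.97573046 -0.25619407  0.71838618
 -0.09654658]
[283.9 156.1] 183 [0.4709 0.2471 0.0465]
[355.5 155.7] 182 [0.5107 0.2527 0.0465]
hole from rivets [0.49711254 0.20533479] tcp-hole along rail, across: 0.002506863939352972 0.0006613784027062936
tool z [ 0.0011  0.0027 -1.    ]
```

View pics/w9_z.png

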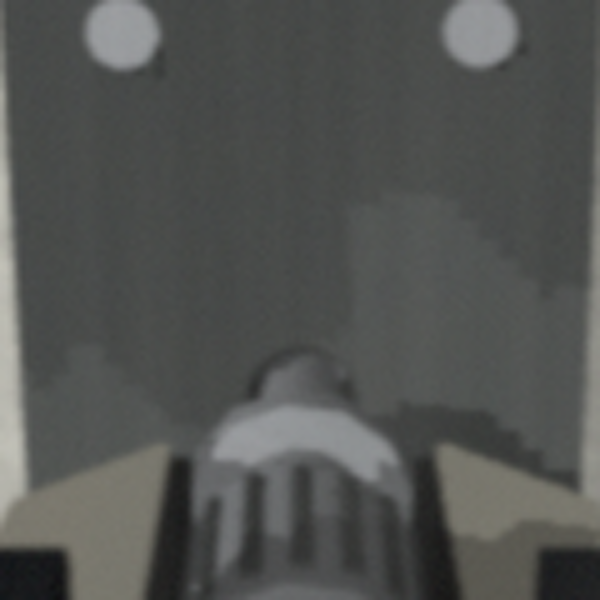

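```bash
python3 -m pendant '[[[-0.0015,0,0],[0,0,0],0.01],[[-0.0015,0,0],[0,0,0],0.01],[[-0.0015,0,0],[0,0,0],0.01],[[-0.0005,0,0],[0,0,0],0.01]]'
```

```text
clock: 15.12
position: [0.4989, 0.1973, 0.0751]
ee_rot: [-2.065, -2.368, -0.003]
force: [0.6, 5.2, 1.9]
width: 0.245
```

```bash
python3 -m pendant '[[[-0.0015,0,0],[0,0,0],0.01],[[-0.0015,0,0],[0,0,0],0.01],[[-0.0015,0,0],[0,0,0],0.01],[[-0.0005,0,0],[0,0,0],0.01]]'
```

```text
clock: 15.62
position: [0.4996, 0.1907, 0.0749]
ee_rot: [2.066, 2.366, 0.001]
force: [2.7, 3.5, 1.7]
width: 0.245
```

```bash
python3 -m pendant '[[[-0.001,0,0],[0,0,0],0.01],[[-0.001,0,0],[0,0,0],0.01],[[-0.001,0,0],[0,0,0],0.01],[[0,0,0],[0,0,0],0.01]]'
```

```text
clock: 16.12
position: [0.4999, 0.1884, 0.0748]
ee_rot: [2.066, 2.367, 0.002]
force: [2.8, 5.7, 1.5]
width: 0.246
```

```bash
python3 look.py w10; python3 riv.py w10; python3 -m pendant '[[[0,0,0.0005],[0,0,0],0.01],[[0,0,0.0005],[0,0,0],0.01],[[0,0,0],[0,0,0],0.01]]'
```

```text
[0.49992537 0.18836338 0.07484998] [2.79833332 5.71803374 1.53912028] 0.24560563381813444 [-0.72465827  0.48510266  0.36043623  1.98404096 -0.25430526  0.71446563
 -0.07352267]
[356.1 156.5] 183 [0.5128 0.2378 0.0465]
[284.2 157.1] 182 [0.473  0.232  0.0465]
hole from rivets [0.49924464 0.19033604] tcp-hole along rail, across: 0.002048921841408067 0.00039577861875404773
tool z [ 8.e-04  7.e-04 -1.e+00]
clock: 16.55
position: [0.4999, 0.1884, 0.074]
ee_rot: [-2.066, -2.367, -0.002]
force: [0.9, 6.8, 3.5]
width: 0.248
```

```bash
python3 -m pendant '[[[0,0,0.0005],[0,0,0],0.01],[[0,0,0.0005],[0,0,0],0.01],[[0,0,0.0005],[0,0,0],0.01],[[0,0,0],[0,0,0],0.01]]'
```

```text
clock: 17.05
position: [0.4998, 0.1886, 0.0726]
ee_rot: [-2.065, -2.367, -0.002]
force: [0.6, 6.7, 5.9]
width: 0.246
```

```bash
python3 -m pendant '[[[0.001,0,0],[0,0,0],0.01],[[0.001,0,0],[0,0,0],0.01],[[0,0,0],[0,0,0],0.01]]'; python3 -m pendant '[[[0.001,0,0],[0,0,0],0.01],[[0,0,0],[0,0,0],0.01],[[0,0,0],[0,0,0],0.01]]'; python3 look.py w11; python3 riv.py w11
```

```text
clock: 17.42
position: [0.4994, 0.1898, 0.0723]
ee_rot: [2.066, 2.367, 0.0]
force: [0.8, 4.7, 3.7]
width: 0.249
clock: 17.8
position: [0.4992, 0.1905, 0.0722]
ee_rot: [2.066, 2.366, -0.0]
force: [1.9, 2.1, 2.0]
width: 0.25
[0.49919833 0.19054817 0.07216333] [1.94423735 2.11944039 2.02599584] 0.2504941086167145 [-0.72807982  0.48984952  0.35915879  1.98487162 -0.25602207  0.71018272
 -0.07703204]
[284.6 161.9] 189 [0.473  0.232  0.0465]
[357.1 161.4] 184 [0.5127 0.2377 0.0465]
hole from rivets [0.49920106 0.19034354] tcp-hole along rail, across: -0.00020296730885761683 2.6150926528313438e-05
tool z [ 0.e+00 -3.e-04 -1.e+00]
```

```bash
python3 -m pendant '[[[0,0,0.0005],[0,0,0],0.01],[[0,0,0.0005],[0,0,0],0.01],[[0,0,0.0005],[0,0,0],0.01],[[0,0,0.0005],[0,0,0],0.01],[[0,0,0],[0,0,0],0.01]]'
```

```text
clock: 18.48
position: [0.4994, 0.191, 0.0704]
ee_rot: [2.066, 2.367, 0.001]
force: [1.9, 2.0, 4.7]
width: 0.247
```

```bash
python3 -m pendant '[[[0.001,0,0],[0,0,0],0.01],[[0.0005,0,0],[0,0,0],0.01],[[0,0,0],[0,0,0],0.01]]';  python3 look.py w12; python3 riv.py w12
```

```text
clock: 18.85
position: [0.4993, 0.1917, 0.0704]
ee_rot: [2.066, 2.366, 0.0]
force: [2.4, 0.4, 5.8]
width: 0.245
[0.49934918 0.19174837 0.07041326] [2.43487815 0.42667165 5.75092285] 0.2448877513388431 [-0.72931564  0.4930033   0.35817437  1.98525253 -0.25745534  0.70625957
 -0.07817834]
[283.8 164.2] 190 [0.473  0.2323 0.0465]
[356.9 163.8] 188 [0.5128 0.2379 0.0465]
hole from rivets [0.49923809 0.19053442] tcp-hole along rail, across: -0.0011861454809482185 0.00028115036135244913
tool z [ 6.e-04 -5.e-04 -1.e+00]
```

```bash
python3 -m pendant '[[[0.001,0,0],[0,0,0],0.01],[[0.001,0,0],[0,0,0],0.01],[[0,0,0],[0,0,0],0.01]]';  python3 look.py w13; python3 riv.py w13
```

```text
clock: 19.27
position: [0.499, 0.1934, 0.0701]
ee_rot: [2.066, 2.365, -0.001]
force: [3.6, -2.3, 3.1]
width: 0.246
[0.49900027 0.19337598 0.07013147] [ 3.62187168 -2.25949278  3.1346503 ] 0.24581433863658578 [-0.73262843  0.49403434  0.35840424  1.98444335 -0.25742137  0.70658461
 -0.0817582 ]
[284.  166.2] 186 [0.4729 0.2329 0.0465]
[357.  165.5] 188 [0.5126 0.2386 0.0465]
hole from rivets [0.49909023 0.19122787] tcp-hole along rail, across: -0.002139312644490872 0.00021382754553984288
tool z [ 4.e-04 -1.e-03 -1.e+00]
```

```bash
python3 -m pendant '[[[0.0005,0.0004,0],[0,0,0],0.01],[[0,0,0.001],[0,0,0],0.01],[[0,0,0.001],[0,0,0],0.01],[[0,0,0],[0,0,0],0.01]]'
```

```text
clock: 19.82
position: [0.4988, 0.1946, 0.0679]
ee_rot: [-2.066, -2.366, 0.001]
force: [3.3, -3.8, 0.3]
width: 0.248
```

```bash
python3 -m pendant '[[[0,0.0004,0.001],[0,0,0],0.01],[[0,0,0.001],[0,0,0],0.01],[[0,0,0.001],[0,0,0],0.01],[[0,0,0],[0,0,0],0.01]]'; python3 look.py w14; python3 riv.py w14
```

```text
clock: 20.32
position: [0.4991, 0.1949, 0.065]
ee_rot: [-2.066, -2.367, 0.001]
force: [3.4, -3.6, -0.1]
width: 0.245
[0.49911523 0.1948761  0.06499206] [ 3.43767185 -3.58754605 -0.1091345 ] 0.24511952001565684 [-0.72995939  0.502759    0.35329121  1.98591539 -0.26274426  0.69708587
 -0.07844588]
[282.5 168.2] 201 [0.4727 0.2343 0.0465]
[357.6 167.7] 201 [0.5125 0.24   0.0465]
hole from rivets [0.49892147 0.19261901] tcp-hole along rail, across: -0.002207199059680308 0.0005100698065621336
tool z [-5.e-04 -2.e-04 -1.e+00]
```

```bash
python3 -m pendant '[[[-0.0008,0,0.001],[0,0,0],0.01],[[0,0,0.0015],[0,0,0],0.01],[[0,0,0.0015],[0,0,0],0.01],[[0,0,0],[0,0,0],0.01]]'; python3 look.py w15; python3 riv.py w15
```

```text
clock: 20.88
position: [0.4992, 0.1943, 0.061]
ee_rot: [-2.065, -2.367, 0.0]
force: [1.3, -0.7, -1.6]
width: 0.248
[0.49923364 0.19434814 0.06098818] [ 1.30684391 -0.71474162 -1.59862813] 0.24799839716984853 [-0.72605118  0.50862553  0.34983906  1.98897044 -0.26635348  0.68809923
 -0.07409043]
[281.5 168.8] 207 [0.4726 0.2343 0.0465]
[358.3 168.4] 206 [0.5125 0.24   0.0465]
hole from rivets [0.49891998 0.19258815] tcp-hole along rail, across: -0.0016981688094488423 0.0005586773845731684
tool z [-5.e-04  1.e-04 -1.e+00]
```

Free of side forces. Down to the flange.

```bash
python3 -m pendant '[[[-0.0003,0,0.0015],[0,0,0],0.01],[[0,0,0.0015],[0,0,0],0.01],[[0,0,0.001],[0,0,0],0.01],[[0,0,0],[0,0,0],0.01]]'; python3 -m pendant '[[[0,0,0.001],[0,0,0],0.01],[[0,0,0.0005],[0,0,0],0.01],[[0,0,0],[0,0,0],0.01]]'
```

```text
clock: 21.42
position: [0.4993, 0.194, 0.0571]
ee_rot: [-2.066, -2.367, 0.0]
force: [-0.7, -0.6, 0.1]
width: 0.247
clock: 21.8
position: [0.4995, 0.1939, 0.0557]
ee_rot: [-2.066, -2.367, 0.0]
force: [0.3, 0.9, -1.4]
width: 0.245
```

```bash
python3 -m pendant '[[[0,0,0.0005],[0,0,0],0.01],[[0,0,0.0005],[0,0,0],0.01],[[0,0,0],[0,0,0],0.01]]'; python3 -m pendant '[[[0,0,0.0005],[0,0,0],0.01],[[0,0,0],[0,0,0],0.01],[[0,0,0],[0,0,0],0.01]]'; python3 look.py w16; python3 riv.py w16
```

```text
clock: 22.18
position: [0.4996, 0.1939, 0.0551]
ee_rot: [-2.066, -2.367, -0.0]
force: [-1.0, -0.6, 4.6]
width: 0.251
clock: 22.55
position: [0.4996, 0.1939, 0.055]
ee_rot: [-2.066, -2.366, -0.001]
force: [-3.7, -1.2, 11.5]
width: 0.247
[0.49958849 0.19388525 0.05499263] [-3.72219165 -1.18362398 11.46381531] 0.24738947007143294 [-0.72082085  0.51761435  0.34486269  1.99325188 -0.27207914  0.67420847
 -0.06835993]
[279.4 170.5] 220 [0.4726 0.2342 0.0465]
[359.  169.9] 226 [0.5125 0.2399 0.0465]
hole from rivets [0.49887763 0.19254354] tcp-hole along rail, across: -0.001228065860980246 0.000892929581770784
tool z [ 2.e-04  6.e-04 -1.e+00]
```

View pics/w16.png

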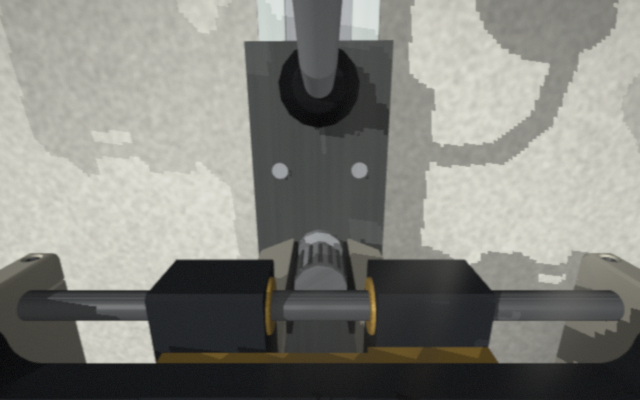

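```bash
python3 -m pendant '[[[0,0,-0.0008],[0,0,0],0.01],[[0,0,0],[0,0,0],0.03],[[0,0,0],[0,0,0],0.045],[[0,0,0],[0,0,0],0.06],[[0,0,0],[0,0,0],0.06],[[0,0,0],[0,0,0],0.06]]' 10; python3 -m pendant '[[[0,0,-0.01],[0,0,0],0.06],[[0,0,-0.03],[0,0,0],0.06],[[0,0,-0.04],[0,0,0],0.06],[[-0.03,0,-0.04],[0,0,0],0.06],[[-0.03,0,-0.02],[0,0,0],0.06],[[0,0,0],[0,0,0],0.06],[[0,0,0],[0,0,0],0.06]]'; python3 look.py w17
```

```text
clock: 23.35
position: [0.4996, 0.1938, 0.055]
ee_rot: [2.066, 2.367, 0.0]
force: [0.0, 0.3, -0.9]
width: 0.648
clock: 24.22
position: [0.5073, 0.135, 0.1951]
ee_rot: [-2.065, -2.366, -0.001]
force: [-0.2, 0.7, -0.3]
width: 0.652
[0.50732597 0.13498938 0.19509282] [-0.24642795  0.74353633 -0.25865952] 0.6522379045218539 [-0.70451441  0.31363108  0.44273785  1.88520268 -0.16095336  0.97729866
 -0.05463848]
```

View pics/w17.png

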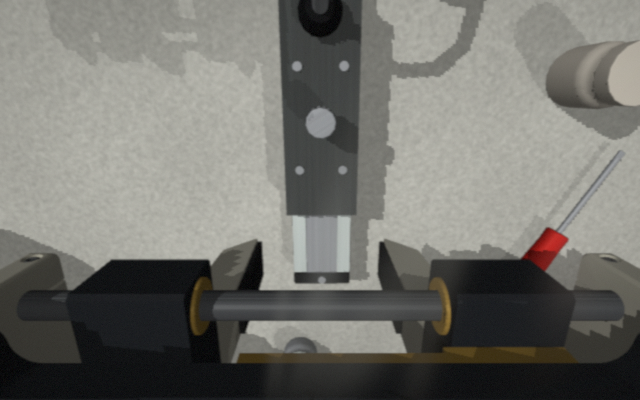

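```bash
python3 - <<'E'
from h import *
z=np.load("w17.npz"); o=dict(position=z["p"],ee_rot=z["r"]); K,M=cam("wrist",o)
m=np.zeros((400,640),bool); m[112:133,310:331]=1
p=pts(K,M,z["d"],m); k=p[p[:,2]>.07]; t=k[k[:,2]>.08]; print(np.median(t,0),len(t),np.percentile(t[:,2],[5,95]))
A=np.c_[t[:,:2]-t[:,:2].mean(0),np.ones(len(t))]; print("slope",np.linalg.lstsq(A,t[:,2],rcond=None)[0])
print(cv2.minEnclosingCircle(t[:,:2].astype(np.float32)))
m[:]=0; m[80:105,295:345]=1; p=pts(K,M,z["d"],m); print("shoe top",np.median(p[:,2]))
R_=[plane(K,M,u,v,.0465) for u,v in [(297,66),(344,65.5),(299.5,170.5),(342.5,170)]]; print("hole",np.mean(R_,0))
E
```

```text
[0.4985513  0.19413605 0.08623588] 438 [0.08514668 0.08739743]
slope [0.01133397 0.00123866 0.08625293]
((0.4984256625175476, 0.19399142265319824), 0.011037344112992287)
shoe top 0.0462158394468587
hole [0.49939322 0.19255621 0.0465    ]
```

```bash
python3 - <<'E'
from h import *
print(arm.sign_off()); print(arm.observe()["clock"])
E
```

```text
the job is handed in; nothing more can be done
None
the job is handed in; nothing more can be done
```

The long thumbscrew is through the lamp's shoe and the hidden hole in the rail, with its flange down on the shoe, and I've handed the job in. It took about 24 s of the allowed 72.

- **Insertion:** I took the screw from the middle of the rack and put its tip into the shoe's hole. With about 5–10 N on the tip, I dragged the shoe about 24 mm along the rail until the tip dropped into the hidden hole. That was slightly too far, so I eased the shoe back about 2 mm before pushing the screw fully in. The highest force I read was about 12 N, as the flange seated; readings came only at the end of each move.
- **Last checks, after letting go:**
  - **Flange:** the knob's top measured 40.0 mm above the shoe, which is what a flush flange gives.
  - **Upright:** its top face tilted by about 0.01 rad.
  - **Gripper:** it was open and about 15 cm clear, with no contact force beyond noise.
- **One small disagreement:** the knob's centre measured about 1.7 mm from the hole's centre as worked out from the rivets. The fit itself allows about 1 mm and the camera calibration is good to about 2 mm.
- **Not re-measured:** I didn't measure the bystanders again at the end, but I felt no unexpected contact with any of them.

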